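# Load pistons into the parts washer and pin its lid

### The job

Get the parts washer ready to run: stand every piston that is on the bench crown-up on the floor of the white tub, between its dividers, then close the lid fully. Then lock it by putting a red-headed pin down through each of the two lid tabs and the ear below it, pushed fully home, and leave the other things on the bench alone.

Things in the scene. Friction and masses are not known exactly. Their poses are not given: they have to be found in the camera images.
- tub: White tub, fixed, 140 (x) by 238 (y) by 75 mm tall outside, walls and floor 5 mm. Origin: centre of underside; +x from its front wall (two steel ears, robot side) to the hinge side, y along the hinge, z up. Three dividers (4 mm thick, 22 mm above the floor) along x at y = -58, 0, 58 mm make four lanes 54 to 55 mm wide, 130 mm long, centres at y = -87, -29, 29, 87 mm, each good for one piston.
- lid (a joint): Angle of the tub's blue lid: 0 shut, positive open (starts 1.8 to 2.0, leaning back; limit 2.1). Plate 140 x 238 x 8 mm, 0.28 kg, no knob, hinged on the far (+x) top edge; a stiff hinge (0.3 N m friction) keeps it where it is left, so push it right down. Two 40 mm steel tabs with 13 mm holes stick out of its free edge; shut, their holes lie over the ears' holes, tops 83.5 mm above the bench.
- lid_hinge (a point): Middle of the lid's hinge axis (70 mm in +x from the tub's centre, 75.5 mm above the bench; the axis runs along the tub's y). The lid's underside passes through it; the outer face is 8 mm off, and the plate reaches 140 mm from it (tabs to 180 mm).
- eye_left (a point): Centre of the hole (13 mm, vertical) in the left steel ear on the tub's front wall, at the top face of the ear (69 mm above the bench; ear 40 mm square, 6 mm thick). 90 mm in -x and 75 mm in +y from the tub's centre. The matching hole of the shut lid's tab is straight above.
- eye_right (a point): The same for the right ear, 75 mm in -y from the tub's centre.
- holder: Wooden block fixed to the bench, 130 (x) by 50 (y) by 50 mm tall, with two upright holes of 14 mm at x = -35 and +35 mm, in which the locking pins stand at the start. Origin: centre of its underside.
- pin1: Locking pin: steel shank 10 mm thick and 45 mm long with a tapered foot (last 5 mm), topped by a red cylindrical head 24 mm across and 30 mm tall (75 mm in all, 60 g). Origin: the foot's tip, on the axis; z points up along the axis to the head. Starts upright in the wooden block, head on the block's top. Either pin fits either ear.
- pin2: Locking pin: steel shank 10 mm thick and 45 mm long with a tapered foot (last 5 mm), topped by a red cylindrical head 24 mm across and 30 mm tall (75 mm in all, 60 g). Origin: the foot's tip, on the axis; z points up along the axis to the head. Starts upright in the wooden block, head on the block's top. Either pin fits either ear.
- piston1: Aluminium engine piston, a plain cylinder 44 mm across and 46 mm tall, about 150 g, three dark ring lines near its crown (top). Origin: centre of its underside, z up to the crown. Starts crown up on the bench. Some of the four pistons may be absent.
- piston2: Aluminium engine piston, a plain cylinder 44 mm across and 46 mm tall, about 150 g, three dark ring lines near its crown (top). Origin: centre of its underside, z up to the crown. Starts crown up on the bench. Some of the four pistons may be absent.
- piston3: Aluminium engine piston, a plain cylinder 44 mm across and 46 mm tall, about 150 g, three dark ring lines near its crown (top). Origin: centre of its underside, z up to the crown. Starts crown up on the bench. Some of the four pistons may be absent.
- piston4: Aluminium engine piston, a plain cylinder 44 mm across and 46 mm tall, about 150 g, three dark ring lines near its crown (top). Origin: centre of its underside, z up to the crown. Starts crown up on the bench. Some of the four pistons may be absent.
- wrench: Bystander, leave it alone: steel wrench lying flat.
- bearing: Bystander, leave it alone: dark steel ring lying flat, 80 mm across, 18 mm tall.
- cup: Bystander, leave it alone: yellow plastic cup, 72 mm across, 100 mm tall.

How it is judged:
On the way, in this order (a step that is already met when the one before it is completed fails the run):
1. every piston stands in the tub, let go (x of piston1 in the frame of tub between -0.065 and 0.065 m and y of piston1 in the frame of tub between -0.115 and 0.115 m and z of piston1 in the frame of tub between 0 and 0.012 m and angle between each of piston1, piston2, piston3, piston4's own z axis and vertical below 0.17 rad and x of piston2 in the frame of tub between -0.065 and 0.065 m and y of piston2 in the frame of tub between -0.115 and 0.115 m and z of piston2 in the frame of tub between 0 and 0.012 m and x of piston3 in the frame of tub between -0.065 and 0.065 m and y of piston3 in the frame of tub between -0.115 and 0.115 m and z of piston3 in the frame of tub between 0 and 0.012 m and x of piston4 in the frame of tub between -0.065 and 0.065 m and y of piston4 in the frame of tub between -0.115 and 0.115 m and z of piston4 in the frame of tub between 0 and 0.012 m and linear speed of each of piston1, piston2, piston3, piston4 below 0.03 m/s and contact force between each of piston1, piston2, piston3, piston4 and the fingers below 0.1 N), for 0.2 s.
2. with the pistons in it, the lid is fully shut (value of joint lid below 0.04 rad and x of piston1 in the frame of tub between -0.065 and 0.065 m and y of piston1 in the frame of tub between -0.115 and 0.115 m and z of piston1 in the frame of tub between 0 and 0.012 m and angle between each of piston1, piston2, piston3, piston4's own z axis and vertical below 0.17 rad and x of piston2 in the frame of tub between -0.065 and 0.065 m and y of piston2 in the frame of tub between -0.115 and 0.115 m and z of piston2 in the frame of tub between 0 and 0.012 m and x of piston3 in the frame of tub between -0.065 and 0.065 m and y of piston3 in the frame of tub between -0.115 and 0.115 m and z of piston3 in the frame of tub between 0 and 0.012 m and x of piston4 in the frame of tub between -0.065 and 0.065 m and y of piston4 in the frame of tub between -0.115 and 0.115 m and z of piston4 in the frame of tub between 0 and 0.012 m), for 0.2 s.
3. a pin is home through each tab and ear of the shut lid (value of joint lid below 0.04 rad and ((horizontal distance between pin1 and eye_left below 0.006 m and z of pin1 in the frame of tub between 0.025 and 0.046 m and angle between pin1's own z axis and vertical below 0.15 rad) or (horizontal distance between pin2 and eye_left below 0.006 m and z of pin2 in the frame of tub between 0.025 and 0.046 m and angle between pin2's own z axis and vertical below 0.15 rad)) and ((horizontal distance between pin1 and eye_right below 0.006 m and z of pin1 in the frame of tub between 0.025 and 0.046 m and angle between pin1's own z axis and vertical below 0.15 rad) or (horizontal distance between pin2 and eye_right below 0.006 m and z of pin2 in the frame of tub between 0.025 and 0.046 m and angle between pin2's own z axis and vertical below 0.15 rad))), for 0.2 s.
At the end, for the whole second after the job is handed in: Every piston present stands upright (0.17 rad) on the tub floor (origin under 12 mm up in the tub frame); lid under 0.04 rad; in each ear a pin within 6 mm of the hole centre, upright within 0.15 rad, foot 25 to 46 mm above the bench (38.5 when home); pins at rest (all of step 3 and x of piston1 in the frame of tub between -0.065 and 0.065 m and y of piston1 in the frame of tub between -0.115 and 0.115 m and z of piston1 in the frame of tub between 0 and 0.012 m and angle between each of piston1, piston2, piston3, piston4's own z axis and vertical below 0.17 rad and x of piston2 in the frame of tub between -0.065 and 0.065 m and y of piston2 in the frame of tub between -0.115 and 0.115 m and z of piston2 in the frame of tub between 0 and 0.012 m and x of piston3 in the frame of tub between -0.065 and 0.065 m and y of piston3 in the frame of tub between -0.115 and 0.115 m and z of piston3 in the frame of tub between 0 and 0.012 m and x of piston4 in the frame of tub between -0.065 and 0.065 m and y of piston4 in the frame of tub between -0.115 and 0.115 m and z of piston4 in the frame of tub between 0 and 0.012 m and linear speed of each of pin1, pin2 below 0.03 m/s); the robot touches nothing.
It fails at once if the wrench is moved more than 30 mm (distance of wrench from where it was at the start of the episode above 0.03 m).
It fails at once if the bearing is moved more than 30 mm (distance of bearing from where it was at the start of the episode above 0.03 m).
It fails at once if the cup is moved more than 30 mm (distance of cup from where it was at the start of the episode above 0.03 m).
Of piston1, piston2, piston3, piston4 only 2 to 4 are there at a start; the rules pass over those that are not, and their reading is None.
At some moment in a run one of piston1, piston2, piston3, piston4 may be knocked a few centimetres aside while the robot is not near it.
It also fails if it takes over 210 s, if anything falls off the work surface, if the arm or the gripper's body presses on something with over 40 N, if the wrist force passes 120 N, or if a joint passes its speed limit or range.

### The arm

A 6-joint arm with a two-finger parallel gripper is mounted at the origin on the work surface. World frame = base frame: x ahead of the robot, y to its left, z up, the work surface at z = 0. Lengths are in m, angles in rad, forces in N, time in s.
With the tool pointing down it reaches from about 0.35 to 0.725 m from the base axis. Payload 4.3 kg.
Tool frame: the origin (TCP) lies at the very end of the fingers, on their centre line; the grasp point (between the pads) lies ctrl.grasp_offset behind it (ctrl.grasp_offset is the distance from the TCP to the grasp point, in m); z points along the fingers, y is the line along which they close (so a half turn about z gives the same grasp; the last joint's range is limited). The gripper opens to 85 mm and grips with 20 to 120 N. Pads are 22 mm wide; open, the fingers measure 114 mm over their backs; the gripper's body (76 mm by 85 mm) begins 54 mm behind the grasp point. The pads swing forward as they close: fully open they stand 13 mm farther back than shut.
Start: joints at [-1.293, 0.377, 0.081, 1.274, 0, 1.46], TCP at [0.217, -0.532, 0.231] pointing down, gripper open.
Joint ranges: [-2.72, 2.72], [-0.84, 1.66], [-1.02, 1.22], [-1.77, 2.12], [-1.37, 1.28], [-3.14, 3.14]. Speed limits (rad/s): [2.57, 2.57, 3.14, 3.14, 3.14, 3.14].

### API

Orientations are given as a unit quaternion [x, y, z, w].
In Python, from rig import ctrl, grip, inverse_kinematics, sensors, capture, camera_info, job gives the robot as it stands. Calls block until the motion is done:
- ctrl.move_pose(position, orientation): joint-space move of the TCP to a pose.
- ctrl.line_to(position, rot=None, feed=0.15): straight line of the TCP; rot=None keeps the orientation; feed is the mean speed in m/s.
- ctrl.set_joints(angles): joint-space move.
- grip(opening, squeeze=None): finger opening in m; squeeze is the grip in N (None keeps the last); returns when the fingers have stopped.
- ctrl.sleep(seconds).
- inverse_kinematics(position, orientation): joint angles nearest the present ones, or None.
- sensors.sense(): the state.
- capture(name): name is "side" or "top" or "wrist"; returns the picture (384x512x3 uint8, blue, green, red); there is no depth.
- camera_info(name): a dict with "camera_matrix" (3x3 intrinsics, pixels), "k1" (the pictures are not rectified: a ray, as slopes to the right and down, at radius r is drawn at 1 + k1 r^2 times it, then the intrinsics apply), "origin" and "attitude" of the camera in the world. Camera axes: x right, y down, z forward; pixel columns grow to the right and rows downward; lengths in m; the calibration is good to about 2 mm. A picture is of the moment at which its call begins: read the wrist's pose just before it. camera_info takes no time and is no camera call; for the wrist camera it gives the pose at the moment of the call.
A pose or a line that the arm cannot do raises ctrl.MotionError and nothing moves.
- job.job_done(): hands the job in; it is judged then, once.
The state is a dict: "clock": time; "joint_pos": joint angles; "qd": joint speeds; "effort": joint torques, N m; "eef_pos": TCP position; "tcp_rot": TCP orientation; "contact_force": force on the tool from outside, world axes, zero at the start; "ft_torque": the same for the moment, N m; "finger_gap": finger opening in m; "grasp_force": force on a finger pad.
Only numpy, scipy, OpenCV 4.12 (cv2) and the standard library are available. Lean on these libraries where they do the work, as an engineer would, in place of code of your own. Each camera call takes 0.05 s, during which the arm holds its last target. There are 200 camera calls.

## Working session

There is one attempt and no reset: what is moved stays moved. The work goes in short steps, each a Python script; the robot and the scene stay as the last script left them, time stands still between calls to the robot, and variables do not carry over. Pictures are saved under pics/ and viewed, at most 14 in all, crops included, and the job is handed in when it is done.

```bash
ls; mkdir -p pics
python3 - <<'E'
from rig import *
import cv2
for n in("top","side"):
    i=camera_info(n); print(n,i); cv2.imwrite(f"pics/{n}0.png",capture(n))
s=sensors.sense();print(s, ctrl.grasp_offset)
E
```

```text
pics
top {'camera_matrix': array([[392.87553414,   0.        , 262.30680604],
       [  0.        , 392.87553414, 195.6713268 ],
       [  0.        ,   0.        ,   1.        ]]), 'k1': -0.06646795289242882, 'origin': array([ 0.3789822 , -0.01391932,  1.0891595 ]), 'attitude': array([ 0.72307422, -0.68172704,  0.07554566, -0.08188266])}
side {'camera_matrix': array([[363.01708727,   0.        , 248.47692989],
       [  0.        , 363.01708727, 190.95700809],
       [  0.        ,   0.        ,   1.        ]]), 'k1': -0.03497573359466109, 'origin': array([0.5574105 , 0.57806927, 0.74334008]), 'attitude': array([-0.00218284,  0.93330697, -0.35903123,  0.00546837])}
{'clock': 0.1, 'joint_pos': array([-1.29327039e+00,  3.78021228e-01,  7.97731935e-02,  1.27437221e+00,
        6.03849295e-06,  1.46049965e+00]), 'qd': array([-2.11239888e-05, -5.93845238e-04,  1.91403643e-03,  1.12097939e-03,
        1.23342155e-03,  4.63322247e-04]), 'effort': array([ 1.16524088e-04, -4.64694285e+01,  2.70582300e+01,  1.20348745e-02,
       -1.72688256e-04,  7.84674683e-06]), 'eef_pos': array([ 0.21730162, -0.5317414 ,  0.23044176]), 'tcp_rot': array([ 9.81257633e-01,  1.92698278e-01, -7.31553820e-05, -9.09022535e-04]), 'contact_force': array([-0.23616707, -0.81464945,  0.14834208]), 'ft_torque': array([ 0.00724592, -0.00542943,  0.04646609]), 'grasp_force': 0.0, 'finger_gap': 0.08553021465160714} 0.0187
```

View pics/top0.png

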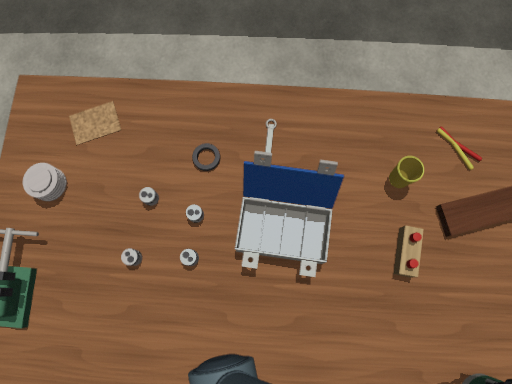

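View pics/side0.png

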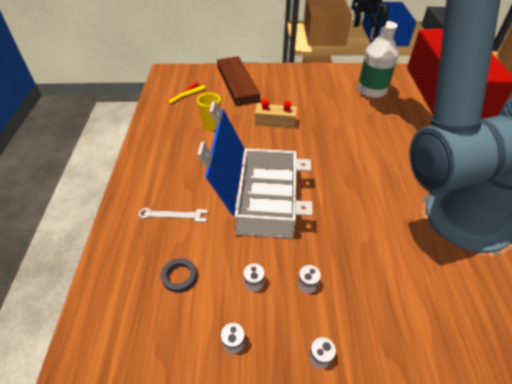

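The top view shows four crown-up pistons at about (148,196), (194,213), (130,257) and (188,257). The tub is near (284,232) with its ears at (251,260) and (308,268), and the red pins are at (417,237) and (413,264). The side view agrees. The wrench, bearing and cup are all on the far side.

```bash
cat > h.py <<'E'
from rig import *
import cv2, numpy as np
from scipy.spatial.transform import Rotation as R
def cast(info,px,z):
    """pixels (n,2) -> world points on plane z"""
    d=np.array([info["k1"],0,0,0.])
    u=cv2.undistortPoints(np.float64(px).reshape(-1,1,2),info["camera_matrix"],d).reshape(-1,2)
    D=R.from_quat(info["attitude"]).apply(np.c_[u,np.ones(len(u))]); o=info["origin"]
    return o+D*((z-o[2])/D[:,2])[:,None]
def project(info,P):
    q=R.from_quat(info["attitude"]).inv()
    r=q.as_rotvec(); t=-q.apply(info["origin"])
    return cv2.projectPoints(np.float64(P).reshape(-1,1,3),r,t,info["camera_matrix"],np.array([info["k1"],0,0,0.]))[0].reshape(-1,2)
def down(yaw):
    """tool down, closing axis (tool y) at yaw+90deg from world x: tool x at yaw"""
    return (R.from_euler('z',yaw)*R.from_euler('x',np.pi)).as_quat()
def blobs(mask,amin,amax):
    n,l,st,c=cv2.connectedComponentsWithStats(mask.astype(np.uint8))
    return [(c[i],st[i]) for i in range(1,n) if amin<st[i,4]<amax]
def pistons(img=None):
    info=camera_info("top"); img=capture("top") if img is None else img
    hsv=cv2.cvtColor(img,cv2.COLOR_BGR2HSV)
    m=((hsv[...,1]<70)).astype(np.uint8)
    m=cv2.morphologyEx(m,cv2.MORPH_CLOSE,np.ones((3,3)))
    out=[]
    for c,st in blobs(m,120,420):
        p=cast(info,[c],0.025)[0]
        if st[2]<24 and st[3]<24 and 0.15<p[0]<0.75 and abs(p[1])<0.7: out.append((p.round(4),c.round(1),st[4]))
    return out
def reds(info,img,z,amin=20):
    hsv=cv2.cvtColor(img,cv2.COLOR_BGR2HSV)
    m=((hsv[...,0]<8)|(hsv[...,0]>172))&(hsv[...,1]>170)&(hsv[...,2]>70)
    return [(cast(info,[c],z)[0].round(4),c.round(1),st[4]) for c,st in blobs(m,amin,60000)]
E
python3 - <<'E'
from h import *
im=cv2.imread("pics/top0.png")
for r in pistons(im): print(r)
i=camera_info("top")
print(reds(i,im,0.07))
print(cast(i,[(251,260),(308,268)],0.069))
print(cast(i,[(241,199),(331,209)],0.075))
s=sensors.sense(); w=camera_info("wrist"); print(w)
t=R.from_quat(s["tcp_rot"]); print("cam in tool",t.inv().apply(w["origin"]-s["eef_pos"]), (t.inv()*R.from_quat(w["attitude"])).as_matrix().round(3))
E
```

```text
(array([0.6011, 0.3209, 0.025 ]), array([148.3, 195.8]), np.int32(278))
(array([0.5603, 0.1872, 0.025 ]), array([194.3, 213. ]), np.int32(254))
(array([0.4295, 0.3484, 0.025 ]), array([130.9, 256.8]), np.int32(299))
(array([0.4393, 0.1906, 0.025 ]), array([188.8, 257. ]), np.int32(263))
[(array([ 0.7794, -0.5533,  0.07  ]), array([464.8, 147.8]), np.int32(155)), (array([ 0.5233, -0.4078,  0.07  ]), array([416.3, 236.7]), np.int32(58)), (array([ 0.4536, -0.3973,  0.07  ]), array([412.9, 263.3]), np.int32(61))]
[[ 0.43899121  0.02121054  0.069     ]
 [ 0.42715545 -0.12594001  0.069     ]]
[[ 0.59640412  0.05779024  0.075     ]
 [ 0.58338612 -0.1804569   0.075     ]]
{'camera_matrix': array([[273.67399299,   0.        , 257.45733874],
       [  0.        , 273.67399299, 189.16329527],
       [  0.        ,   0.        ,   1.        ]]), 'k1': 0.016785530872642465, 'origin': array([ 0.28817068, -0.50302675,  0.37367637]), 'attitude': array([ 0.82033788, -0.55106302, -0.08550277,  0.12674611])}
cam in tool [ 7.64946797e-02 -4.08819455e-05 -1.43218957e-01] [[-0.    -0.953 -0.302]
 [ 1.    -0.001  0.001]
 [-0.001 -0.302  0.953]]
```

Run:
```python
from h import *
yt=-0.08
for s in (1,-1):
    q=down(yt+s*np.pi/2)
    for p in [(0.46,-0.05,0.25),(0.6,0.32,0.03),(0.44,0.19,0.03),(0.52,-0.06,0.03),(0.5233,-0.4078,0.06)]:
        j=inverse_kinematics(p,q); print(s,p,None if j is None else np.round(j,2))
q=down(yt+np.pi/2) if inverse_kinematics((0.46,-0.05,0.25),down(yt+np.pi/2)) is not None else down(yt-np.pi/2)
ctrl.move_pose((0.46,-0.05,0.25),q)
w=camera_info("wrist"); im=capture("wrist"); cv2.imwrite("pics/w1.png",im)
im2=capture("top"); cv2.imwrite("pics/top1.png",im2)
print(project(w,[(0.439,0.0212,.069),(0.427,-0.126,.069)]))
print(pistons(im2)); print(sensors.sense()["clock"])
```

```text
1 (0.46, -0.05, 0.25) [-0.25  0.14 -0.18  1.25  0.    1.41]
1 (0.6, 0.32, 0.03) [0.4  0.7  0.09 0.96 0.   2.05]
1 (0.44, 0.19, 0.03) [ 0.28  0.36 -0.52  0.7   0.    1.93]
1 (0.52, -0.06, 0.03) [-0.24  0.43 -0.4   0.74  0.    1.41]
1 (0.5233, -0.4078, 0.06) [-0.76  0.65  0.07  0.99  0.    0.89]
-1 (0.46, -0.05, 0.25) [-0.25  0.14 -0.18  1.25  0.   -1.74]
-1 (0.6, 0.32, 0.03) [ 0.4   0.7   0.09  0.96  0.   -1.09]
-1 (0.44, 0.19, 0.03) [ 0.28  0.36 -0.52  0.7   0.   -1.22]
-1 (0.52, -0.06, 0.03) [-0.24  0.43 -0.4   0.74  0.   -1.73]
-1 (0.5233, -0.4078, 0.06) [-0.76  0.65  0.07  0.99  0.   -2.25]
[[234.22269705 108.29854096]
 [237.19081435 226.83534291]]
[(array([0.601 , 0.3208, 0.025 ]), array([148.4, 195.8]), np.int32(278)), (array([0.5603, 0.1872, 0.025 ]), array([194.3, 213. ]), np.int32(254)), (array([0.4298, 0.3485, 0.025 ]), array([130.8, 256.7]), np.int32(295)), (array([0.4393, 0.1906, 0.025 ]), array([188.8, 257. ]), np.int32(263))]
2.15
```

View pics/w1.png

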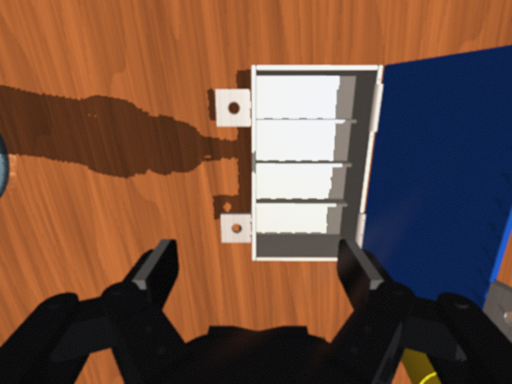

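The wrist view shows both ears, with hole centres near (234,107) and (236,228). It also shows the four empty lanes and the open lid on the right. I'll get the tub pose from these holes and then pick the first piston.

```bash
cat >> h.py <<'E'
def hole(im,c,r=11):
    """dark hole centroid within a light ear, near pixel c"""
    x,y=np.int32(np.round(c)); g=cv2.cvtColor(im,cv2.COLOR_BGR2GRAY)[y-r:y+r+1,x-r:x+r+1]
    t,m=cv2.threshold(g,0,1,cv2.THRESH_BINARY_INV+cv2.THRESH_OTSU)
    b=min(blobs(m,8,250),key=lambda b:np.hypot(*(b[0]-r)))
    return b[0]+[x-r,y-r]
E
python3 - <<'E'
from h import *
im=cv2.imread("pics/w1.png"); w=camera_info("wrist")
h=[hole(im,(234,107)),hole(im,(236.5,228))]; E=cast(w,h,0.0675); print(h,E)
t=cv2.imread("pics/top0.png"); i=camera_info("top")
ht=[hole(t,(251,260),6),hole(t,(308,268),6)]; print(ht,cast(i,ht,0.0675))
d=E[0]-E[1]; print(np.linalg.norm(d),"yaw",np.arctan2(-d[0],d[1]))
yaw=np.arctan2(-d[0],d[1]); c=E.mean(0)[:2]+0.09*np.array([np.cos(yaw),np.sin(yaw)]); print("tub",c,yaw)
E
```

```text
[array([233.48181818, 107.60909091]), array([236.46835443, 228.17721519])] [[ 0.43807979  0.02196897  0.0675    ]
 [ 0.42561305 -0.1285401   0.0675    ]]
[array([250.09090909, 259.09090909]), array([307.8, 267.5])] [[ 0.44125939  0.02375191  0.0675    ]
 [ 0.42846606 -0.12554534  0.0675    ]]
0.15102450461739345 yaw -0.08264185946536126
tub [ 0.52153926 -0.06071487] -0.08264185946536126
```

```bash
cat >> h.py <<'E'
YT=-0.0826; TUB=np.array([0.522,-0.0603]); Q=down(YT+np.pi/2)
def tub(x,y): return TUB+R.from_euler('z',YT).as_matrix()[:2,:2]@[x,y]
def wpiston(p):
    """piston near p seen by the wrist camera"""
    w=camera_info("wrist"); im=capture("wrist")
    m=(cv2.cvtColor(im,cv2.COLOR_BGR2HSV)[...,1]<80).astype(np.uint8)
    m=cv2.morphologyEx(m,cv2.MORPH_CLOSE,np.ones((5,5)))
    c0=project(w,[[*p[:2],.025]])[0]
    b=[x for x in blobs(m,700,4000) if np.hypot(*(x[0]-c0))<50]
    if not b: cv2.imwrite("pics/fail.png",im); raise SystemExit("no piston")
    b=min(b,key=lambda x:np.hypot(*(x[0]-c0))); q=cast(w,[b[0]],0.025)[0]; print("wrist",b[1],q); return q
def pick(p,z=0.014):
    ctrl.move_pose((p[0],p[1],0.2),Q); grip(0.085,40)
    q=wpiston(p); ctrl.line_to((q[0],q[1],0.2),feed=.2)
    ctrl.line_to((q[0],q[1],z),feed=.15); grip(0.03,40)
    s=sensors.sense(); print("gap",s["finger_gap"],s["grasp_force"]); assert .040<s["finger_gap"]<.048
    ctrl.line_to((q[0],q[1],0.2),feed=.2); print("gap",sensors.sense()["finger_gap"])
def place(lane,z=0.020):
    t=tub(-.012,lane)
    ctrl.line_to((0.48,0.1,0.2),feed=.3); ctrl.line_to((*t,0.2),feed=.25)
    ctrl.line_to((*t,0.06),feed=.2); ctrl.line_to((*t,z),feed=.06)
    print("down",sensors.sense()["contact_force"]); grip(0.062); ctrl.line_to((*t,0.2),feed=.2)
E
python3 - <<'E'
from h import *
pick((0.4393,0.1906)); place(-.087)
ctrl.line_to((0.46,0.0,0.25)); cv2.imwrite("pics/w2.png",capture("wrist"))
print(*pistons(),sensors.sense()["clock"])
E
```

```text
wrist [ 236  151   40   44 1371] [0.43634067 0.18595271 0.025     ]
gap 0.04298404647294951 40.3227424621582
gap 0.043013999318425374
down [ 5.56207978 -0.6692101  -1.52618788]
(array([0.6009, 0.3208, 0.025 ]), array([148.4, 195.8]), np.int32(279)) (array([0.4703, 0.3692, 0.025 ]), array([125.3, 241.4]), np.int32(290)) 12.5583
```

View pics/w2.png

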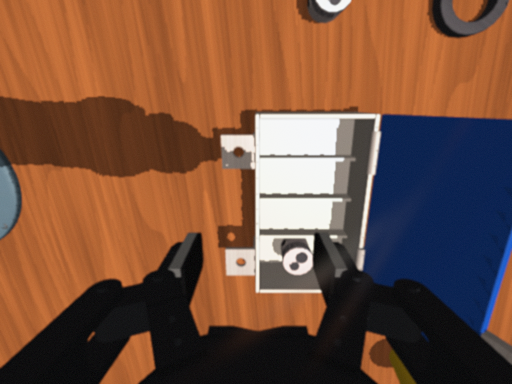

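The piston stands in the rightmost lane at about (297,260). One of the remaining pistons was knocked, so I'll re-detect before each pick.

Run:
```python
from h import *
pick((0.5603,0.1872)); place(-.029)
pick((0.601,0.3208)); place(.029)
ctrl.line_to((0.46,0.0,0.25)); cv2.imwrite("pics/w3.png",capture("wrist"))
ps=pistons(); print(*ps,sensors.sense()["clock"])
```

```text
wrist [ 236  151   40   44 1364] [0.55689552 0.18228086 0.025     ]
gap 0.04325421018257793 40.85969030857086
gap 0.043193314039710516
down [ 5.15817645 -0.32981659 -2.95393002]
wrist [ 236  152   40   44 1373] [0.59764673 0.31541291 0.025     ]
gap 0.042900803864206 40.9227991104126
gap 0.042837193528582285
down [ 4.82237171 -0.86850527 -2.25595547]
(array([0.4704, 0.3693, 0.025 ]), array([125.2, 241.3]), np.int32(291)) 32.1333
```

View pics/w3.png

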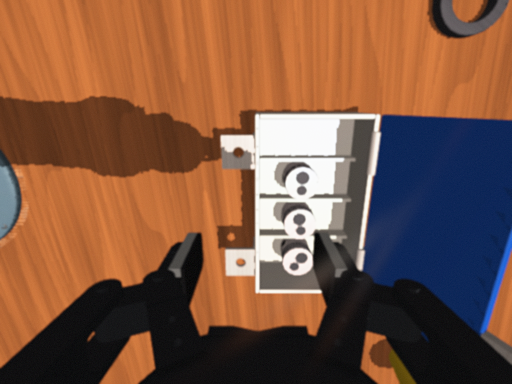

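Three pistons stand in their lanes. Next I place the last one, then close the lid.

Run:
```python
from h import *
pick(pistons()[0][0]); place(.087)
ctrl.line_to((0.46,0.0,0.25)); im=capture("wrist"); cv2.imwrite("pics/w4.png",im)
print(pistons(),sensors.sense()["clock"])
for x in (.15,.16,.17):
    for z in(.1755,.28,.3,.33): print(x,z,tub(x,0),inverse_kinematics((*tub(x,0),z),Q) is not None)
```

```text
wrist [ 236  152   40   44 1368] [0.46774148 0.36369485 0.025     ]
gap 0.043506868770013134 40.80513417720795
gap 0.043004858097335605
down [ 4.52897218 -0.25243414 -1.52478087]
[] 42.5167
0.15 0.1755 [ 0.67148858 -0.07267592] True
0.15 0.28 [ 0.67148858 -0.07267592] True
0.15 0.3 [ 0.67148858 -0.07267592] True
0.15 0.33 [ 0.67148858 -0.07267592] True
0.16 0.1755 [ 0.68145449 -0.07350098] True
0.16 0.28 [ 0.68145449 -0.07350098] True
0.16 0.3 [ 0.68145449 -0.07350098] True
0.16 0.33 [ 0.68145449 -0.07350098] True
0.17 0.1755 [ 0.6914204  -0.07432604] True
0.17 0.28 [ 0.6914204  -0.07432604] True
0.17 0.3 [ 0.6914204  -0.07432604] True
0.17 0.33 [ 0.6914204  -0.07432604] True
```

View pics/w4.png

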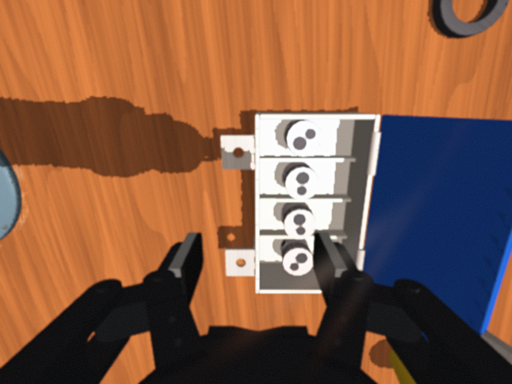

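All four pistons are standing in their lanes. Now I close the lid.

```bash
cat > lid.py <<'E'
from h import *
HW=.0145; r=.10
def go(x,z,f=.12):
    ctrl.line_to((*tub(x,0),z),Q,feed=f)
def F(): return np.round(sensors.sense()["contact_force"],1)
grip(0.0,40)
ctrl.line_to((0.46,-0.05,.33)); go(.17,.33,.25); go(.17,.1755); print(F())
go(.07+.008+HW,.1755,.08); print(F())
for a in np.linspace(np.pi/2,0.0,10)[1:]:
    go(.07-r*np.cos(a)+.008*np.sin(a)+HW, .0755+r*np.sin(a)+.008*np.cos(a),.08); print(round(a,2),F())
x=.07-r+HW
for z in np.arange(.0825,.074,-.001):
    go(x,z,.02); f=F(); print(z,f)
    if abs(f[2])>18: break
go(x,.2,.15); go(-.06,.28,.2)
w=camera_info("wrist"); cv2.imwrite("pics/w5.png",capture("wrist")); cv2.imwrite("pics/s5.png",capture("side"))
print(project(w,[[*tub(-.09,y),.0835] for y in(.075,-.075)]),sensors.sense()["clock"])
E
python3 lid.py
```

```text
[0.2 0.5 0.2]
[0.8 0.6 7.7]
1.4 [ 0.5 -0.4  0.7]
1.22 [-0.   0.2 -0.1]
1.05 [1.3 0.4 1.4]
0.87 [ 0.2 -0.2 -0.1]
0.7 [0.2 0.7 0.8]
0.52 [0.4 0.2 0.5]
0.35 [-0.1  0.1  1. ]
0.17 [ 0.1 -0.2  0.3]
0.0 [-0.1 -0.6  0.1]
0.0825 [-3.1  0.9  8.4]
0.0815 [-4.8  1.2 14.9]
0.0805 [-8.1  1.4 22.8]
[[232.5527894  103.66383542]
 [235.68084619 220.38910394]] 53.6583
```

View pics/w5.png

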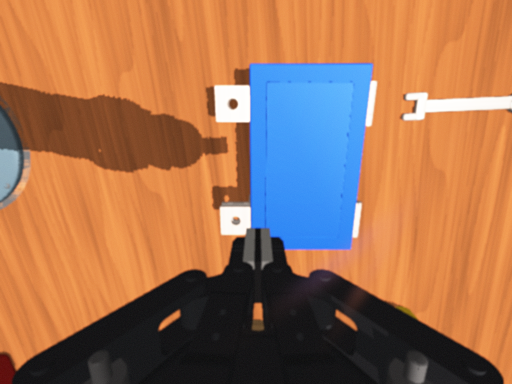

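View pics/s5.png

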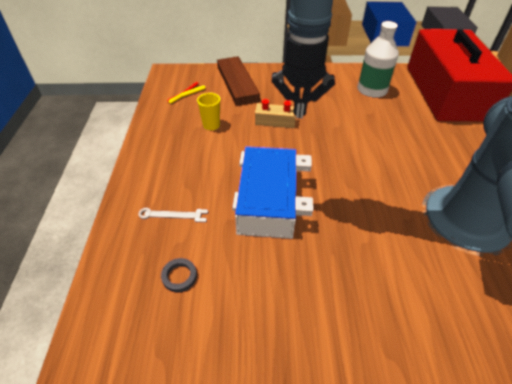

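The lid is flat and shut: force rose stiffly at the closed height, and both tab holes, near (233,103) and (236,220), sit over the ears. Now I measure the holes and pins with the wrist camera at equal stand-off, so that calibration bias cancels.

```bash
cat >> h.py <<'E'
def see_hole(p):
    """hover 0.1 m over a tab hole, twice, return its (biased) position"""
    for k in range(2):
        ctrl.move_pose((p[0],p[1],.1835),Q) if k==0 else ctrl.line_to((p[0],p[1],.1835))
        ctrl.sleep(.2); w=camera_info("wrist"); im=capture("wrist")
        c=hole(im,project(w,[[*p[:2],.0835]])[0],16); p=cast(w,[c],.0835)[0]; print("hole",c,p.round(4))
    return p
def see_pin(p):
    for k in range(2):
        ctrl.move_pose((p[0],p[1],.18),Q) if k==0 else ctrl.line_to((p[0],p[1],.18))
        ctrl.sleep(.2); w=camera_info("wrist"); im=capture("wrist"); cv2.imwrite("pics/pin.png",im)
        b=min(reds(w,im,.08,300),key=lambda b:np.hypot(*(b[0][:2]-p[:2]))); p=b[0]; print("pin",b)
    return p
E
python3 - <<'E'
from h import *
im=cv2.imread("pics/w5.png"); w=camera_info("wrist"); s=sensors.sense(); T=R.from_quat(s["tcp_rot"])
print("tcp",project(w,[s["eef_pos"]+T.apply(v) for v in([0,0,0],[0,-.0145,0],[0,.0145,0],[.011,0,0],[-.011,0,0])]).round(1))
g=cv2.cvtColor(im,cv2.COLOR_BGR2GRAY)
for r in range(226,262,4): 
    print(r,g[r,228:290:2])
L=see_hole([*tub(-.09,.075)]); Rr=see_hole([*tub(-.09,-.075)])
cv2.imwrite("pics/hr.png",capture("wrist"))
ctrl.line_to((.45,-.2,.25)); grip(.06)
A=see_pin(np.array([0.4536,-0.3973])); cv2.imwrite("pics/pa.png",cv2.imread("pics/pin.png"))
print(sensors.sense()["clock"])
np.save("LR.npy",[L,Rr,A])
E
```

```text
tcp [[258.8 240.5]
 [234.  240.5]
 [283.7 240.5]
 [258.9 223.3]
 [258.8 257.1]]
226 [251 251 250 251 250 251 251 250 250 251 254 210 115 120 118 118 120 121
 113 117 123 123 124 123 124 122 123 124 122 125 124]
230 [250 251 250 251 251 251 250 250 251 169  88  95  95  84  17  17  50  97
  96  96  96 121 121 122 123 124 122 123 124 123 123]
234 [232 232 234 235 238 237 236 233 220 120  95  96  96  83  20  15  49  97
  94  95  97 114 123 123 123 121 122 121 121 122 121]
238 [155 159 169 150  63  26  25  24  45  93  96  96  97  79  18  15  45  95
  96  95  95  76  23  20  21  28  75 117 122 123 121]
242 [154 158  97  19  22  22  21  21  57  96  96  96  97  72  20  19  42  92
  97  96  96  86  27  21  24  19  17  40 112 121 122]
246 [154 148  66  24  24  28  27  25  70  97  97  96  97  70  18  17  40  93
  96  94  96  90  37  25  24  26  24  25  90 121 118]
250 [155 129  30  26  26  27  24  24  84  95  95  96  95  68  15  17  35  91
  96  95  97  95  47  26  27  26  25  25  87 159 159]
254 [150  82  17  19  22  20  21  35  89  94  96  96  97  60  18  14  33  89
  95  97  98  94  58  21  20  22  23  23  36 140 155]
258 [134  40  19  20  20  21  21  44  93  96  95  95  93  60  16  19  31  89
  97  97  95  97  71  20  22  21  21  20  20  96 157]Traceback (most recent call last):
  File "<stdin>", line 7, in <module>
  File "h.py", line 67, in see_hole
    c=hole(im,project(w,[[*p[:2],.0835]])[0],16); p=cast(w,[c],.0835)[0]; print("hole",c,p.round(4))
  File "h.py", line 38, in hole
    b=min(blobs(m,8,250),key=lambda b:np.hypot(*(b[0]-r)))
ValueError: min() iterable argument is empty
```

Run:
```python
from h import *
w=camera_info("wrist"); im=capture("wrist"); p=tub(-.09,.075)
c=project(w,[[*p,.0835]])[0]; print(c); x,y=np.int32(c)
crop=cv2.resize(im[y-60:y+60,x-80:x+80],None,fx=4,fy=4); cv2.imwrite("pics/c6.png",crop)
```

```text
[255.83888761 187.44817863]
```

View pics/c6.png

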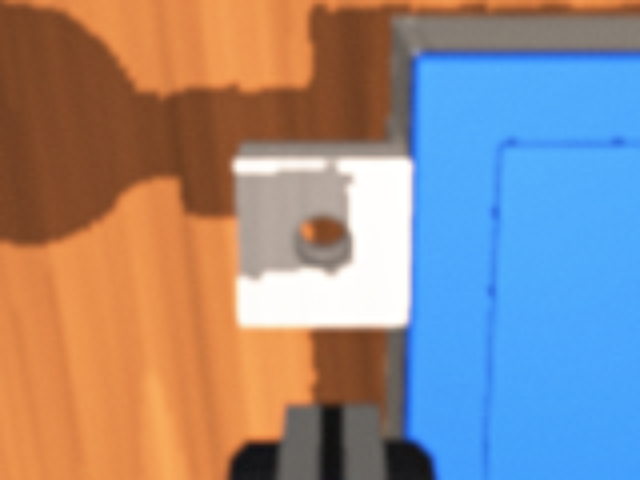

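The crop shows the tab with a partial shadow on it and the hole centred near (323,241) in the crop. Otsu fails because of the shadow, so I'll use a fixed darkness/saturation mask.

```bash
cat >> h.py <<'E'
def hole(im,c,r=14):
    x,y=np.int32(np.round(c)); k=im[y-r:y+r+1,x-r:x+r+1]; hsv=cv2.cvtColor(k,cv2.COLOR_BGR2HSV)
    m=(hsv[...,1]>70)|(hsv[...,2]<125)
    b=min(blobs(m,40,400),key=lambda b:np.hypot(*(b[0]-r))); s=b[1]; print("hole box",s)
    return np.array([s[0]+(s[2]-1)/2+x-r,s[1]+(s[3]-1)/2+y-r])
E
python3 - <<'E'
from h import *
L=see_hole([*tub(-.09,.075)]); Rr=see_hole([*tub(-.09,-.075)])
print(np.linalg.norm(L-Rr))
ctrl.line_to((.45,-.2,.25)); grip(.06)
A=see_pin(np.array([0.4536,-0.3973])); cv2.imwrite("pics/pa.png",cv2.imread("pics/pin.png"))
print(sensors.sense()["clock"])
np.save("LR.npy",[L,Rr,A])
E
```

```text
hole box [10  9 12  8 71]
hole [257.5 185.5] [0.4381 0.0251 0.0835]
hole box [11 13 11  7 63]
hole [258. 189.] [0.4379 0.0248 0.0835]
hole box [10 10 11  7 67]
hole [257. 187.] [ 0.4253 -0.1247  0.0835]
hole box [11 12 11  8 66]
hole [258.  188.5] [ 0.4252 -0.1245  0.0835]
0.14980477337831963
pin (array([ 0.4513, -0.394 ,  0.08  ]), array([254.5, 186.4]), np.int32(548))
pin (array([ 0.4511, -0.3939,  0.08  ]), array([258. , 188.6]), np.int32(551))
59.975
```

View pics/pa.png

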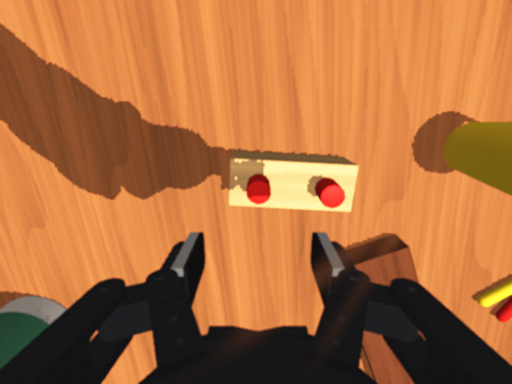

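The picture shows both red heads, the nearer pin at (258,189), with each head's side visible above its top face. Both blobs are biased along the rows: the pin by its side, the hole by its wall. I'll correct these using the true circle edges.

Run:
```python
from h import *
im=cv2.imread("pics/pin.png"); 
A=cv2.resize(im[160:220,215:295],None,fx=5,fy=5,interpolation=cv2.INTER_NEAREST)
hsv=cv2.cvtColor(im,cv2.COLOR_BGR2HSV); m=((hsv[...,0]<8)|(hsv[...,0]>172))&(hsv[...,1]>170)&(hsv[...,2]>70)
print([(b[1],b[0]) for b in blobs(m,300,900)]); print("pin V",hsv[170:208,258,2])
L,Rr,_=np.load("LR.npy"); out=[]
for p in(L,Rr):
    ctrl.move_pose((p[0],p[1],.1835),Q); ctrl.sleep(.3); k=capture("wrist"); h=cv2.cvtColor(k,cv2.COLOR_BGR2HSV)
    print("V",h[165:220,258,2]); print("S",h[165:220,258,1])
    out.append(cv2.resize(k[160:220,220:300],None,fx=5,fy=5,interpolation=cv2.INTER_NEAREST)); cv2.imwrite(f"pics/hole{len(out)}.png",k)
    print(sensors.sense()["eef_pos"])
cv2.imwrite("pics/c7.png",np.hstack(out))
```

```text
[(array([246, 174,  24,  30, 551], dtype=int32), array([257.98729583, 188.63339383])), (array([315, 178,  30,  30, 607], dtype=int32), array([329.39044481, 192.50576606]))]
pin V [185 182 174 155 133 122 121 124 123 123 136 166 187 191 187 189 188 188
 187 186 186 189 185 184 184 212 249 255 255 255 254 254 254 254 254 255
 253 234]
V [127 130 143 149 138 146 168 181 183 183 183 184 182 184 183 182 182 183
 172 152 132 125 124 126 126 126 121 128 150 159 145 125 167 239 255 255
 255 255 254 254 254 254 254 254 255 255 255 205 134 133 131 136 134 132
 131]
S [124  65  36  34  33  35  32  34  33  33  32  33  34  30  32  29  32  32
  36  57 116 169 181 182 178 156 101  48  34  32  33  35  40  26   7   3
   3   3   2   3   2   2   2   2   2   0  12  70 162 182 179 173 179 178
 183]
[0.43806431 0.02439952 0.18344567]
V [135 131 130 138 156 149 136 151 176 184 186 185 184 182 183 183 183 183
 184 181 169 151 139 135 135 135 135 129 124 139 159 155 133 150 224 254
 255 255 255 255 255 255 255 254 254 255 255 255 253 245 240 240 240 239
 239]
S [178 162 108  43  31  34  34  35  35  32  33  34  30  31  32  33  31  35
  32  30  36  64 138 176 181 181 172 144  82  40  32  33  36  36  34  11
   3   3   3   3   3   3   3   2   2   3   2   3  29 112 165 169 167 168
 171]
[ 0.42530711 -0.12363188  0.18351168]
```

View pics/c7.png

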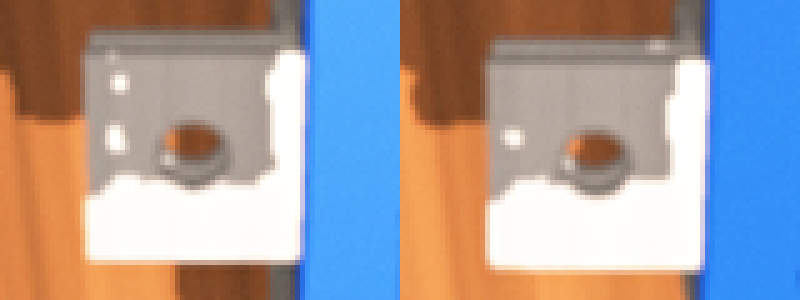

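Both holes are clear now. Left is centred at about (258.3,190.9) and right at (258.7,192.5). I'll refine the pin measurement the same way and pick the first pin.

```bash
cat >> h.py <<'E'
def fine(x,y,z,feed=.1):
    """line, then remove the steady tracking error"""
    g=np.array([x,y,z]); ctrl.line_to(g,feed=feed); ctrl.sleep(.2)
    e=g-sensors.sense()["eef_pos"]; ctrl.line_to(g+e,feed=.03); ctrl.sleep(.2)
    e2=g-sensors.sense()["eef_pos"]; print("err mm",(e*1e3).round(2),(e2*1e3).round(2)); return e
def see_pin(p):
    for k in range(2):
        ctrl.move_pose((p[0],p[1],.18),Q) if k==0 else ctrl.line_to((p[0],p[1],.18))
        ctrl.sleep(.3); w=camera_info("wrist"); im=capture("wrist"); cv2.imwrite("pics/pin.png",im)
        b=min(reds(w,im,.08,300),key=lambda b:np.hypot(*(b[0][:2]-p[:2])))
        hsv=cv2.cvtColor(im,cv2.COLOR_BGR2HSV); m=((hsv[...,0]<8)|(hsv[...,0]>172))&(hsv[...,1]>170)&(hsv[...,2]>70)
        s=min(blobs(m,300,900),key=lambda q:np.hypot(*(q[0]-b[1])))[1]
        c=(s[0]+(s[2]-1)/2, s[1]+s[3]-1+.5+.7-12.3); p=cast(w,[c],.08)[0]; print("pin",s,c,p.round(4))
    return p
def pickpin(p):
    fine(p[0],p[1],.12); fine(p[0],p[1],.053,.06); grip(.015,40)
    s=sensors.sense(); print("gap",s["finger_gap"],s["grasp_force"],s["eef_pos"],s["contact_force"].round(1))
    ctrl.line_to((p[0],p[1],.2),feed=.1); s=sensors.sense(); print("gap",s["finger_gap"],s["eef_pos"])
E
python3 - <<'E'
from h import *
w=camera_info("wrist"); e=sensors.sense()["eef_pos"]
H=cast(w,[(258.3,190.9),(258.7,192.5)],.0835)
H[0]+=np.array([0.43806431,0.02439952,0])-[*e[:2],0]; print("holes est",H,np.linalg.norm(H[0]-H[1])); np.save("H.npy",H)
ctrl.line_to((.45,-.2,.25)); grip(.05)
A=see_pin(np.array([0.4511,-0.3939])); pickpin(A)
ctrl.line_to((.43,-.25,.22)); ctrl.line_to((H[1,0],H[1,1],.16)); fine(H[1,0],H[1,1],.155)
s=sensors.sense();w=camera_info("wrist"); im=capture("wrist"); cv2.imwrite("pics/w8.png",im)
foot=s["eef_pos"]-[0,0,.048]
print("foot px",project(w,[foot]),"hole px",project(w,[H[1]]),s["clock"])
c=project(w,[foot])[0]; x,y=np.int32(c); cv2.imwrite("pics/c8.png",cv2.resize(im[y-60:y+60,x-80:x+80],None,fx=5,fy=5))
E
```

```text
holes est [[ 0.43800507  0.02225743  0.0835    ]
 [ 0.42549512 -0.12737511  0.0835    ]] 0.15015457461948709
pin [246 175  24  29 544] (np.float64(257.5), np.float64(191.89999999999998)) [ 0.4509 -0.3964  0.08  ]
pin [247 172  24  29 550] (np.float64(258.5), np.float64(188.89999999999998)) [ 0.4512 -0.3966  0.08  ]
err mm [-0.46  0.51 -0.9 ] [ 0.47 -0.52  0.89]
err mm [-0.19  0.19 -0.38] [ 0.19 -0.19  0.37]
gap 0.02317112160851093 39.16783690452576 [ 0.45107243 -0.3965205   0.05277099] [-0.1  0.   1.4]
gap 0.022822819659562052 [ 0.45084708 -0.39625707  0.19922783]
err mm [-0.06  0.2  -0.06] [ 0.06 -0.24  0.06]
foot px [[258.40220671 209.60892545]] hole px [[258.3741416  199.31915083]] 74.15
```

View pics/c8.png

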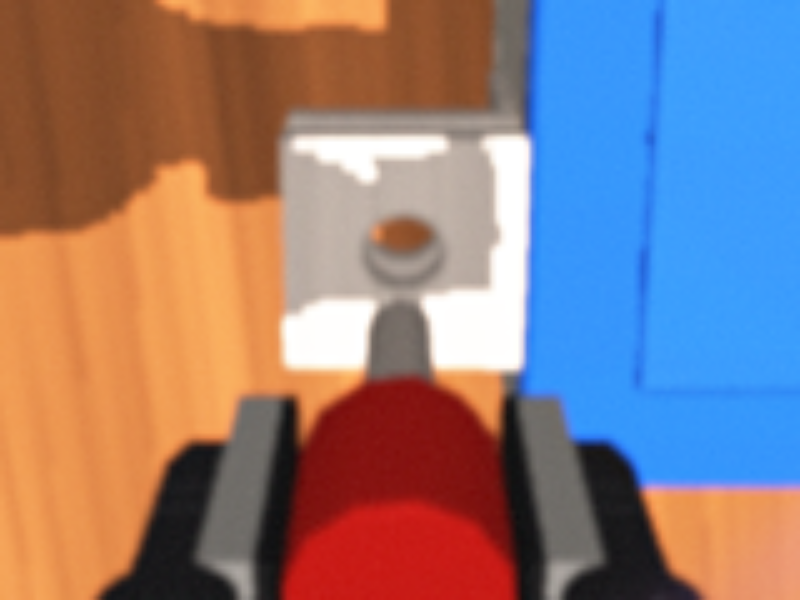

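The close-up shows the pin foot lined up with the right hole: shank column about 257.6, hole column about 258.4. The offset is under 1 mm, so I shift +0.7 mm in x and +0.4 mm in y and insert under force monitoring.

```bash
cat >> h.py <<'E'
def insert(p,zend=.0865):
    """lower the held pin; stop on force"""
    ctrl.line_to((*p,.136),feed=.1); ctrl.sleep(.4); f0=sensors.sense()["contact_force"]
    for z in [*np.arange(.132,zend,-.004),zend]:
        ctrl.line_to((*p,z),feed=.04); ctrl.sleep(.05); s=sensors.sense(); f=s["contact_force"]-f0
        print(round(z,4),f.round(1),s["eef_pos"].round(4))
        if f[2]>12: print("STOP"); return False
    return True
E
python3 - <<'E'
from h import *
H=np.load("H.npy"); p=H[1,:2]+[.0007,.0004]
ok=insert(p); print(ok)
if not ok: cv2.imwrite("pics/stop.png",capture("wrist"))
E
```

```text
0.132 [-0.1  0.8  0.7] [ 0.426  -0.1269  0.1318]
0.128 [-0.6  1.1  1.1] [ 0.426  -0.1269  0.1278]
0.124 [-1.   1.6  1.3] [ 0.426  -0.1269  0.1238]
0.12 [-1.  -0.2  0.2] [ 0.426  -0.1269  0.1198]
0.116 [-0.6  1.4  0.9] [ 0.426  -0.1269  0.1158]
0.112 [-0.8 -0.4  1.8] [ 0.4261 -0.1269  0.1119]
0.108 [-1.2  0.8  1.5] [ 0.426  -0.1269  0.1078]
0.104 [-0.9  0.8  1.3] [ 0.4261 -0.1269  0.1039]
0.1 [-0.7  0.8  0.7] [ 0.426  -0.1269  0.0999]
0.096 [-1.4  1.3  1.1] [ 0.426  -0.1269  0.0958]
0.092 [-0.5  1.1  1.1] [ 0.426  -0.1269  0.0918]
0.088 [-1.   0.7  0.7] [ 0.426  -0.1269  0.0878]
0.0865 [-0.2  0.6  1.1] [ 0.4262 -0.1269  0.0865]
True
```

The pin slid straight in. I release it and do the second.

Run:
```python
from h import *
H=np.load("H.npy"); p=H[1,:2]+[.0007,.0004]
grip(.05); ctrl.sleep(.3); ctrl.line_to((*p,.22),feed=.12)
B=see_pin(np.array([.521,-.407])); 
ctrl.line_to((B[0],B[1],.12)); ctrl.line_to((B[0],B[1],.053),feed=.08); ctrl.sleep(.4); grip(.015,40)
s=sensors.sense(); print("gap",s["finger_gap"],s["eef_pos"]); ctrl.line_to((B[0],B[1],.2),feed=.12)
ctrl.line_to((.43,-.25,.24)); ctrl.line_to((H[0,0],H[0,1]-.05,.24)); p=H[0,:2]+[.0007,.0004]
ctrl.line_to((*p,.155)); ctrl.sleep(.6)
im=capture("wrist"); x,y=258,209; cv2.imwrite("pics/c9.png",cv2.resize(im[y-60:y+60,x-80:x+80],None,fx=5,fy=5))
print(sensors.sense()["finger_gap"],sensors.sense()["clock"])
```

```text
pin [246 172  24  29 539] (np.float64(257.5), np.float64(188.89999999999998)) [ 0.5207 -0.4066  0.08  ]
pin [246 171  24  30 550] (np.float64(257.5), np.float64(188.89999999999998)) [ 0.52   -0.4067  0.08  ]
gap 0.023112065810339782 [ 0.52016732 -0.40684099  0.05317802]
0.022803493611884353 91.0083
```

View pics/c9.png

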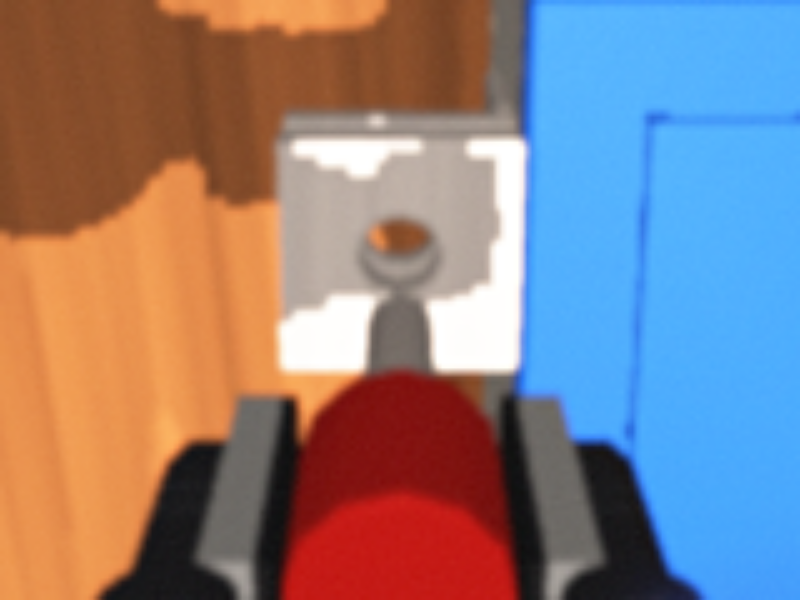

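The shank and the left hole share column 400 in the crop. The foot sits about 0.5 mm high, so I shift −0.4 mm in y and insert.

Run:
```python
from h import *
H=np.load("H.npy"); p=H[0,:2]+[.0007,.0]
ok=insert(p); print(ok)
if ok:
    grip(.05); ctrl.sleep(.3); ctrl.line_to((*p,.22),feed=.12); ctrl.line_to((.42,-.05,.27)); ctrl.sleep(.3)
    im=capture("wrist"); s=capture("side")
    cv2.imwrite("pics/c10.png",np.hstack([cv2.resize(im[60:300,170:410],(400,400)),cv2.resize(s[110:250,200:340],(400,400))]))
    print(sensors.sense()["clock"])
```

```text
0.132 [-0.3 -0.2 -0. ] [0.4385 0.0223 0.1318]
0.128 [ 0.8 -0.6  0. ] [0.4385 0.0223 0.1278]
0.124 [-0.5 -0.  -1. ] [0.4385 0.0223 0.1238]
0.12 [-0.5 -0.9  0.1] [0.4385 0.0223 0.1198]
0.116 [-1.1 -0.5 -0.5] [0.4385 0.0223 0.1158]
0.112 [-0.  -0.7 -0.4] [0.4385 0.0223 0.1118]
0.108 [-0.2 -0.9 -1. ] [0.4385 0.0223 0.1078]
0.104 [ 0.1 -0.4 -0.6] [0.4385 0.0223 0.1038]
0.1 [ 0.5 -1.4 -0.9] [0.4385 0.0223 0.0998]
0.096 [-0.2 -0.5  0.7] [0.4385 0.0222 0.0958]
0.092 [-0.5 -0.9 -0. ] [0.4385 0.0222 0.0918]
0.088 [-1.  -0.4 -0.3] [0.4385 0.0223 0.0878]
0.0865 [ 0.3 -0.4  0.6] [0.439  0.0222 0.0866]
True
98.7417
```

View pics/c10.png

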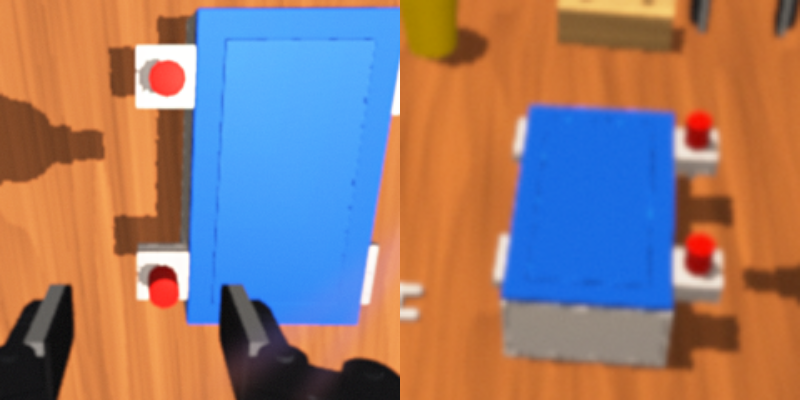

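The picture shows both red heads sitting upright and flush on the tabs of the shut lid, with the gripper clear. I'm handing in.

```bash
python3 -c "
from rig import job
print(job.job_done())"
```

```text
the job is handed in; nothing more can be done
None
```

The job is handed in: all four pistons are crown-up in the tub, the lid is shut and both pins look fully home in the last pictures, at about 99 s of the 210 s allowed; the hand-in gave no score.

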